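# Pin the link into its yoke

## Task

Couple the link to its yoke on the packing bench: take the paddle-head pin from the rack, put it through the yoke's upper ear, through the link's eye trapped between the ears and into the lower ear, and press it fully home so that its flange sits flat on the upper ear. The link's eye is not yet in line, so slide the link gently along until it lets the pin through; never force pin or link, leave the other hardware where it is, and leave the pin standing home, released.

Things in the scene. Friction and masses are not known exactly. Their poses are not given: they have to be found in the camera images.
- yoke: Steel fork on its side, bolted down on a 150 x 110 x 8 mm plate. Origin: bench level, under the axis of the pin holes; z up; x along the link, from its outer block into the yoke. Two level ears, 56 mm wide (y), from 28 mm before the axis to 66 mm behind it. Too hard: pressing the pin on yoke, link or cup with over 45 N, or pushing the link with over 25 N.
- upper_hole (a point): Centre of the upper ear's 17.6 mm hole, at the ear's top face, 78 mm above the bench; the ear is 22 mm thick. Axes as the yoke's. A pin stood in this hole at the start comes to rest with its nose on the solid part of the link's tongue, 24 mm below this point.
- gap_mid (a point): Fixed point on the pin axis midway between the ears, 49 mm up. The link's tongue (38 wide, 10 thick, top 54 mm up) slides here along x only, about 3 N friction (to 10 N under a leaning pin), and stays where left. Its 19 mm eye starts 16 to 30 mm short of the axis (towards the block); the tongue is solid for 40 mm beyond the eye. It slides up to 8 mm past alignment and cannot come out.
- lower_hole (a point): Centre of the lower ear's 17.6 mm hole, at the ear's top face, 42 mm above the bench; the ear is 12 mm thick. A white nylon cup fills the hole. Once the eye comes under a pin stood in the upper ear, the pin drops 12 mm by its weight on to the cup and locks the link (the push meets a hard stop). The cup bears the pin's weight, gives way downward under about 8 N and stays where pushed.
- block_mid (a point): Centre of the dark square grip block (16 thick along x, 36 wide, 36 mm tall, 49 mm up) on the outer end of the link's 12 mm round shank; axes as the yoke's. It moves with the link. The shank is screwed in to an unmeasured length: with the eye in line the block's centre is 128 to 148 mm before the pin axis, so its position does not tell where the eye is.
- pin_mid (a point): Steel pin to use, 95 mm tall, 0.15 to 0.31 kg, hanging in the rack. Point half-way up, on its axis; z up. Shank 16 mm thick, to 47.5 mm below the point, last 6 mm tapered to 10 mm; flange 32 mm across, underside 12.5 mm above the point, 5 thick; on it a flat paddle 12 mm thick (x), 34 wide (y), 17.5 to 47.5 mm above the point. Home: the point 65.5 mm above the bench.
- rack: Blue sheet-steel pin rack fixed to the bench, 64 x 240 mm, its top plate 80 mm above the bench with three 22 mm holes in a row along its y, 75 mm apart. Origin: centre of its underside. The three pieces hang in it by their flanges in any order.
- hexbolt_mid (a point): Bystander in the rack: bolt with a plain low round dark head (26 mm wide, 13 mm tall), 12 mm shank. Point 12 mm below its head, on its axis.
- knobpin_mid (a point): Bystander in the rack: pin with a round mushroom knob (28 mm wide, 27 mm tall), 14 mm shank. Point 12 mm below its flange, on its axis.
- wrench: Bystander: 170 mm wrench lying beside the yoke on its +y side; origin at the centre of its underside.
- nut: Bystander: round steel nut, 34 mm across, 14 mm tall, by the yoke on its -y side; origin under its centre.
- jar: Bystander: amber jar, 60 mm across, 75 mm tall; origin under its centre.
- driver: Bystander: 190 mm screwdriver with black handle lying on the bench; origin under its centre.
- roll: Bystander: cardboard ring, 90 mm across, 50 mm tall; origin under its centre.
Mind the look-alikes: they are no part of the job. What is shaped like the part that bears pin_mid but blue or green is not meant.

How it is judged:
On the way, in this order (a step that is already met when the one before it is completed fails the run):
1. the pin's nose is in the bore of the upper ear (z of pin_mid in the frame of yoke below 0.119 m and horizontal distance between pin_mid and yoke below 0.005 m and angle between the z axis of pin_mid and the z axis of yoke, either way round below 0.15 rad), for 0.04 s.
2. the pin is through the link's eye and stands on the cup (z of pin_mid in the frame of yoke below 0.0925 m and horizontal distance between pin_mid and yoke below 0.005 m), for 0.1 s.
At the end, for the whole second after the job is handed in: The pin stands released and at rest in the yoke, through both ears and the eye, its flange within 2.5 mm of the upper ear's top, its axis within 3 mm of the yoke's and upright within 0.06 rad (z of pin_mid in the frame of yoke below 0.068 m and horizontal distance between pin_mid and yoke below 0.003 m and angle between the z axis of pin_mid and the z axis of yoke, either way round below 0.06 rad and linear speed of pin below 0.02 m/s and contact force between the fingers and pin below 0.1 N); the robot touches nothing.
It fails at once if the pin is forced against the yoke, its link or its cup with more than 45 N (contact force between pin and yoke above 45 N).
It fails at once if the robot pushes the link or its shank with more than 25 N (contact force between any of the arm, the fingers and link above 25 N).
It fails at once if the dark-headed bolt or the knob pin is taken from its place in the rack (moved over 20 mm) (distance of any of hexbolt_mid, knobpin_mid from where it was at the start of the episode above 0.02 m).
It fails at once if the wrench, nut, jar, screwdriver or cardboard ring is shoved more than 40 mm (distance of any of wrench, nut, jar, driver, roll from where it was at the start of the episode above 0.04 m).
It also fails if it takes over 72 s, if anything falls off the work surface, if the arm or the gripper's body presses on something with over 40 N, if the wrist force passes 120 N, or if a joint passes its speed limit or range.

## Robot

A 7-joint arm with a two-finger parallel gripper is mounted at the origin on the work surface. World frame = base frame: x ahead of the robot, y to its left, z up, the work surface at z = 0. Lengths are in m, angles in rad, forces in N, time in s.
With the tool pointing down it reaches from about 0.4 to 0.85 m from the base axis. Payload 4.5 kg.
Tool frame: the origin (TCP) lies between the finger pads; the fingertips stand 17 mm ahead of it and the grasp point (between the pads) lies 2 mm behind it; z points along the fingers, y is the direction in which the jaws open and shut (so a half turn about z gives the same grasp; the last joint's range is limited). The gripper opens to 88 mm and grips with 3 to 60 N. Pads are 18 mm wide; open, the fingers measure 123 mm over their backs; the gripper's body (75 mm by 187 mm) begins 45 mm behind the grasp point.
Start: joints at [1.212, 0.689, -0.195, 1.565, 0.157, 0.902, -0.215], TCP at [0.239, -0.577, 0.256] pointing down, gripper open.
Joint ranges: [-3.01, 3.01], [-0.46, 2.08], [-1.47, 1.51], [0.13, 2.56], [-1, 4.14], [0.04, 2.09], [-2.66, 2.66]. Speed limits (rad/s): [2.57, 2.57, 3.14, 3.14, 3.14, 3.14, 3.14].

## Interface

Orientations are given as a unit quaternion [x, y, z, w].
In Python, from plant import robot gives the robot as it stands. The module is installed in compiled form; this text tells all that it offers.
- The arm moves only by the tool send_rows, never from a script. Its argument "moves" is a list of rows, each a list of 3 entries, a list of its own where there are three numbers: the finger opening in mm, from 0 to 88.1, then the shift along the world's x, y, z in mm, then the turn, a rotation vector about the world's x, y, z in rad. A call has 1 to 5 rows; each row is the pose to reach, as a shift and turn from the pose commanded when the call began; what a row does not reach only later rows make up. A row lasts 1/12 s, in which the tool goes at most 41.7 mm and 7.16 degrees, less where a joint would pass 70% of its speed; a pose out of reach is approached as far as the arm can. A call with a gripper value outside its range is refused whole. The fingers move at their own pace and stop on an object; "newtons" is the grip in N (left out, the last holds). Time passes only in rows, so rows that repeat a pose let the fingers close. It gives the time, the measured TCP pose, the force and the opening at its end, in the units of the state.
- robot.state(): the state, without advancing time (a new reading comes with each control period).
- robot.get_image(name): name is "side" or "top"; returns a dict with "image" (400x640x3 uint8, red, green, blue), "camera_matrix" (3x3 intrinsics, pixels), "position" and "rotation" of the camera in the world. Camera axes: x right, y down, z forward; pixel columns grow to the right and rows downward; lengths in m; the calibration is good to about 2 mm. A picture is of the moment at which its call begins. There is no depth.
- robot.sign_off(): hands the job in, once; it reports no verdict.
Trained networks look in the newest picture that a camera, given by its name, has taken for a name from the list of things; names that differ only in an ending like _2 or _b are one class to them, and where a whole thing is asked for, a point or a joint stands for the part that bears it (a point fixed in the world has none). Each returns a list of dicts, best first, with "conf" (0 to 1); they miss things now and then, are a little off and sometimes report something else, mostly with a low value. They report only what shows in the picture. A call takes as long as a camera call. They do not tell look-alikes from the thing itself.
- robot.spot_in(label, camera): "centre" ([column, row] in pixels, amid what is visible of it).
- robot.outline_of(label, camera): "region" (400x640 bool, what is visible of it) and "centre" ([column, row] in pixels, amid what is visible of it).
- robot.mark_of(label, camera): "centre" ([column, row] in pixels: a listed point, or the origin of a listed thing).
The state is a dict: "clock": time; "qpos": joint angles; "dq": joint speeds; "tau": joint torques, N m; "tool_pos": TCP position; "ee_rot": TCP orientation; "ft_force": force on the tool from outside, world axes, zero at the start; "ft_torque": the same for the moment, N m; "gripper_width": finger opening in m.
Only numpy, scipy, OpenCV 4.12 (cv2) and the standard library are available. Lean on these libraries where they do the work, as an engineer would, in place of code of your own. Each camera call takes 0.05 s, during which the arm holds its last target.

## Working session

There is one attempt and no reset: what is moved stays moved. The work goes in short steps, Python scripts to look and compute and a tool call to move; the robot and the scene stay as the last step left them, time stands still between calls to the robot, and variables do not carry over. Pictures are saved under pics/ and viewed, and the job is handed in when it is done.

Besides the shell and the picture viewer there is one more tool, called after "Emit:" as name([rows], argument=value, ...), one row to a line, values as JSON. send_rows: Moves the arm, as the interface text tells. Its arguments: {"type":"object","properties":{"moves":{"type":"array"},"newtons":{"type":"number"}},"required":["moves"]}

```bash
mkdir -p pics
cat > h.py <<'E'
import numpy as np, cv2
from plant import robot
def ray(im,px):
    K=np.array(im["camera_matrix"]);R=np.array(im["rotation"]);p=np.array(im["position"])
    d=R@np.linalg.inv(K)@np.array([px[0],px[1],1.0]);return p,d/np.linalg.norm(d)
def atz(im,px,z):
    p,d=ray(im,px);return p+d*(z-p[2])/d[2]
def proj(im,X):
    K=np.array(im["camera_matrix"]);R=np.array(im["rotation"]);p=np.array(im["position"])
    c=K@(R.T@(np.array(X)-p));return c[:2]/c[2]
def tri(rs):
    A=np.zeros((3,3));b=np.zeros(3)
    for p,d in rs:
        M=np.eye(3)-np.outer(d,d);A+=M;b+=M@p
    X=np.linalg.solve(A,b);return X,[np.linalg.norm((np.eye(3)-np.outer(d,d))@(X-p)) for p,d in rs]
def save(im,f,box=None,s=1):
    a=im["image"][:,:,::-1]
    if box: a=a[box[1]:box[3],box[0]:box[2]]
    cv2.imwrite("pics/"+f,cv2.resize(a,None,fx=s,fy=s,interpolation=cv2.INTER_CUBIC))
E
python3 - <<'E'
from h import *
s=robot.state();print(s)
ims={c:robot.get_image(c) for c in("side","top")}
for c in ims:
    save(ims[c],c+"0.png");print(c,ims[c]["position"],ims[c]["rotation"],ims[c]["camera_matrix"])
for n in "yoke upper_hole gap_mid lower_hole block_mid pin_mid rack hexbolt_mid knobpin_mid wrench nut jar driver roll".split():
    L={}
    for c in ims:
        L[c]=robot.mark_of(n,c);print(n,c,[(np.round(r["centre"],1).tolist(),round(r["conf"],2)) for r in L[c]][:4])
    if L["side"] and L["top"]:
        print("   ",tri([ray(ims[c],L[c][0]["centre"]) for c in ims]))
print(robot.state()["clock"])
E
```

```text
{'clock': 0.0, 'qpos': array([ 1.21179265,  0.68999677, -0.19451956,  1.56632407,  0.15729937,
        0.90248782, -0.21510618]), 'dq': array([-0.00190348,  0.00148105,  0.00136696,  0.00029884,  0.00058555,
       -0.00146217,  0.00021384]), 'tau': array([ 4.20109131e-06, -5.27557898e+01, -1.26650121e+00, -1.53426808e+01,
       -5.25645283e-02,  6.69635876e-03,  1.91509066e-04]), 'tool_pos': array([ 0.23897136, -0.57687027,  0.25490748]), 'ee_rot': array([ 9.80766893e-01,  1.95180606e-01, -2.38797778e-04, -8.80268891e-04]), 'ft_force': array([-0.2735557 ,  0.65653328, -0.43723607]), 'ft_torque': array([-0.0056587 , -0.01774947,  0.00443771]), 'gripper_width': 0.08806106933236509}
side [ 0.29617343 -0.74804912  0.63341149] [ 0.87656122 -0.1609198   0.08334135 -0.44586934] [[370.70866037   0.         317.97740147]
 [  0.         370.70866037 199.18904658]
 [  0.           0.           1.        ]]
top [ 0.49196445 -0.04967619  1.1459567 ] [-0.70414238  0.70919461 -0.0120443   0.0328855 ] [[386.21501744   0.         324.41892661]
 [  0.         386.21501744 194.71474589]
 [  0.           0.           1.        ]]
yoke side [([330.4, 195.3], 0.7), ([305.6, 149.6], 0.7)]
yoke top [([295.3, 172.8], 0.6)]Traceback (most recent call last):
  File "<stdin>", line 11, in <module>
  File "h.py", line 5, in ray
    d=R@np.linalg.inv(K)@np.array([px[0],px[1],1.0]);return p,d/np.linalg.norm(d)
      ~^~~~~~~~~~~~~~~~~
ValueError: matmul: Input operand 1 has a mismatch in its core dimension 0, with gufunc signature (n?,k),(k,m?)->(n?,m?) (size 3 is different from 4)
```

```bash
sed -i 's/R=np.array(im\["rotation"\])/R=Rot.from_quat(im["rotation"]).as_matrix()/; 1a from scipy.spatial.transform import Rotation as Rot' h.py
cat > look.py <<'E'
from h import *
import sys
tag=sys.argv[1];names=sys.argv[2:]
ims={c:robot.get_image(c) for c in("side","top")}
for c in ims: save(ims[c],c+tag+".png")
import pickle;pickle.dump(ims,open("ims.pkl","wb"))
for n in names:
    L={}
    for c in ims:
        L[c]=robot.mark_of(n,c);print(n,c,[(np.round(r["centre"],1).tolist(),round(r["conf"],2)) for r in L[c]][:4])
    for a in L["side"][:3]:
        for b in L["top"][:3]:
            X,e=tri([ray(ims["side"],a["centre"]),ray(ims["top"],b["centre"])])
            if e[0]<.012: print("    ",X.round(4),np.round(e[0],4))
print(robot.state()["clock"])
E
python3 look.py 1 yoke upper_hole gap_mid block_mid pin_mid rack hexbolt_mid knobpin_mid wrench nut jar driver roll
```

```text
yoke side [([329.5, 195.8], 0.65), ([306.4, 146.7], 0.23)]
yoke top [([296.4, 171.5], 0.8), ([193.9, 157.1], 0.64)]
     [0.6394 0.0655 0.003 ] 0.0047
     [0.6823 0.3775 0.0012] 0.0004
upper_hole side [([328.5, 173.7], 0.56)]
upper_hole top [([291.4, 164.5], 0.66)]
     [0.6448 0.0743 0.0733] 0.0013
gap_mid side [([328.5, 183.7], 0.97)]
gap_mid top [([297.4, 167.5], 0.8)]
     [0.6394 0.0598 0.0496] 0.0013
block_mid side [([277.9, 195.6], 0.76), ([334.7, 302.3], 0.22)]
block_mid top [([296.3, 223.7], 0.56)]
     [0.4846 0.062  0.0453] 0.0047
pin_mid side [([376.7, 347.2], 0.88), ([335.2, 306.1], 0.72), ([377.6, 271.5], 0.65), ([392.1, 319.6], 0.64)]
pin_mid top [([457.9, 188.5], 0.65), ([448.5, 258.8], 0.63), ([417.7, 174.3], 0.6), ([473.4, 208.5], 0.5)]
     [ 0.5639 -0.3621  0.144 ] 0.0056
     [ 0.6153 -0.2823  0.0438] 0.0034
rack side [([317.4, 299.9], 0.78)]
rack top [([409.3, 223.2], 0.69)]
     [ 0.4795 -0.267  -0.008 ] 0.0006
hexbolt_mid side [([316.9, 272.3], 0.53)]
hexbolt_mid top [([415.2, 223.2], 0.64)]
     [ 0.4794 -0.2668  0.0772] 0.0004
knobpin_mid side [([307.0, 253.0], 0.69)]
knobpin_mid top [([385.8, 222.8], 0.66), ([434.6, 152.5], 0.49), ([254.9, 176.0], 0.35)]
     [ 0.483  -0.1896  0.0588] 0.0019
wrench side [([309.9, 176.1], 0.55)]
wrench top [([258.0, 176.0], 0.7)]
     [0.6236 0.1811 0.0061] 0.0015
nut side [([341.5, 214.7], 0.59)]
nut top [([328.7, 171.1], 0.56)]
     [ 0.6375 -0.0303  0.0043] 0.0027
jar side [([409.0, 239.1], 0.57)]
jar top [([373.7, 128.5], 0.85), ([194.2, 157.1], 0.22)]
     [ 0.7675 -0.1673 -0.0107] 0.0025
driver side [([425.1, 297.8], 0.6)]
driver top [([431.8, 154.4], 0.87)]
     [ 0.6909 -0.342  -0.008 ] 0.008
roll side [([304.0, 151.2], 0.97), ([315.5, 275.6], 0.46)]
roll top [([193.1, 157.7], 0.92)]
     [ 0.6809  0.3899 -0.023 ] 0.0033
     [ 0.8859  0.8407 -1.2292] 0.0036
1.6
```

View pics/side0.png

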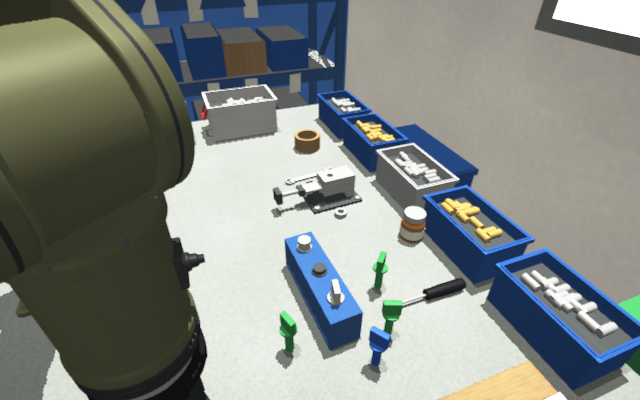

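View pics/top0.png

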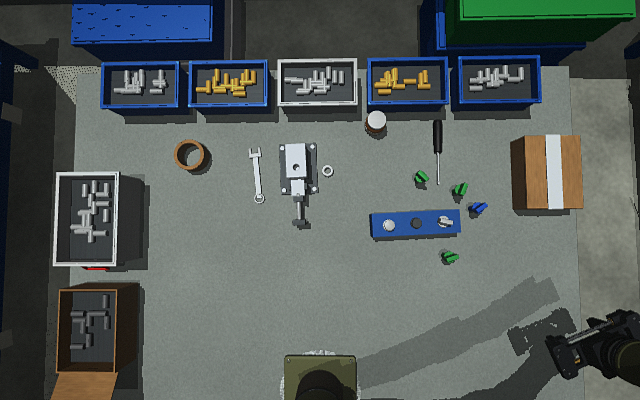

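Run:
```python
from h import *
import pickle
ims=pickle.load(open("ims.pkl","rb"))
def crop(c,b,s):
    a=ims[c]["image"][b[1]:b[3],b[0]:b[2],::-1];return cv2.resize(a,(400,300),interpolation=cv2.INTER_CUBIC)
g=np.vstack([np.hstack([crop("side",(265,150,377,234),5),crop("side",(280,225,400,315),5)]),np.hstack([crop("top",(264,130,344,190+0),5),crop("top",(420,190,480,235),5)])])
cv2.imwrite("pics/crops.png",g)
cv2.imwrite("pics/topy.png",cv2.resize(ims["top"]["image"][130:240,250:360,::-1],(600,600),interpolation=cv2.INTER_CUBIC))
```

```text
(no output)
```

View pics/crops.png

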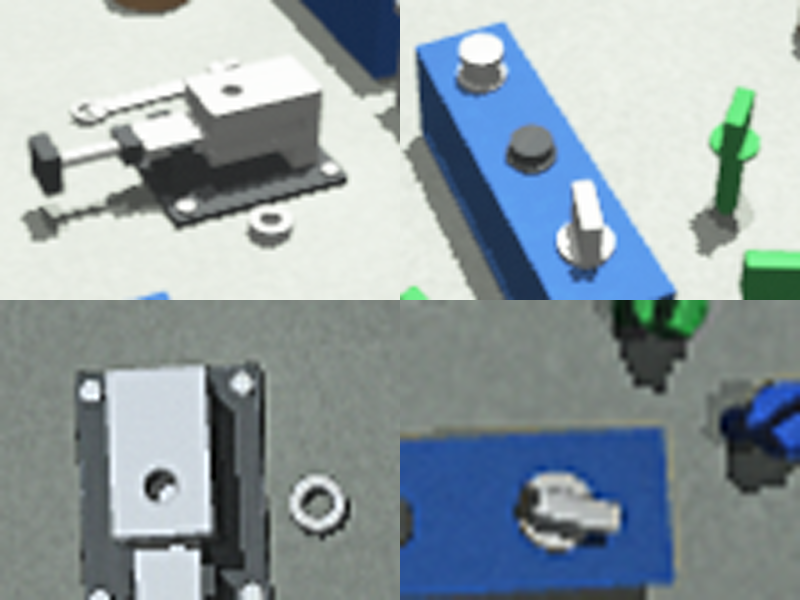

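View pics/topy.png

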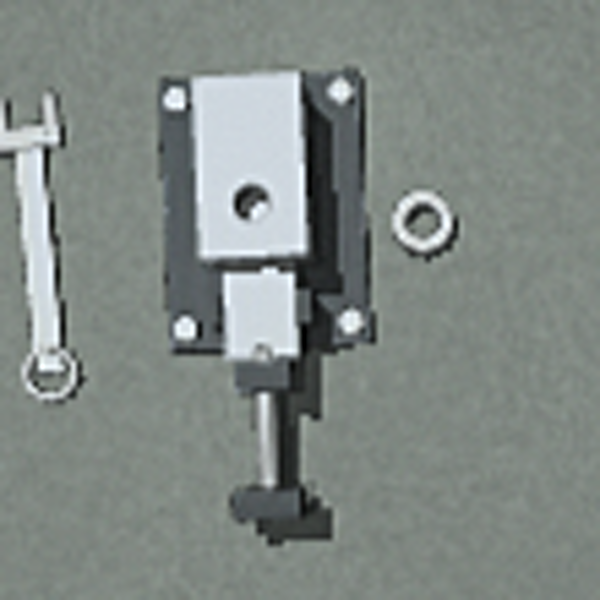

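```bash
cat > fit.py <<'E'
from h import *
import pickle
ims=pickle.load(open("ims.pkl","rb"))
for n,z,a,b in (("hole",.078,(330.2,175.2),(296.4,167.2)),("flange",.085,(335.8,297),(443,221.7))):
    print(n,tri([ray(ims["side"],a),ray(ims["top"],b)]),atz(ims["side"],a,z),atz(ims["top"],b,z))
def up(c,b,s,f):
    a=cv2.resize(ims[c]["image"][b[1]:b[3],b[0]:b[2],::-1],None,fx=s,fy=s,interpolation=cv2.INTER_CUBIC);return a
a=up("side",(315,270,355,310),10,0);b=up("top",(425,202,465,242),10,0)
cv2.imwrite("pics/pin.png",np.hstack([a,b]))
a=up("side",(265,160,365,220),7,0);b=up("top",(270,135,330,235),7,0)
cv2.imwrite("pics/ys.png",a)
E
python3 fit.py
```

```text
hole (array([0.63965007, 0.05860746, 0.07837635]), [np.float64(0.0021809939141224674), np.float64(0.002180993914122437)]) [0.64205422 0.05871401 0.078     ] [0.63763062 0.05936087 0.078     ]
flange (array([ 0.48564908, -0.34149562,  0.08406411]), [np.float64(0.0022515670242587854), np.float64(0.0022515670242589107)]) [ 0.48750428 -0.34279409  0.085     ] [ 0.4835417  -0.34044231  0.085     ]
```

View pics/pin.png

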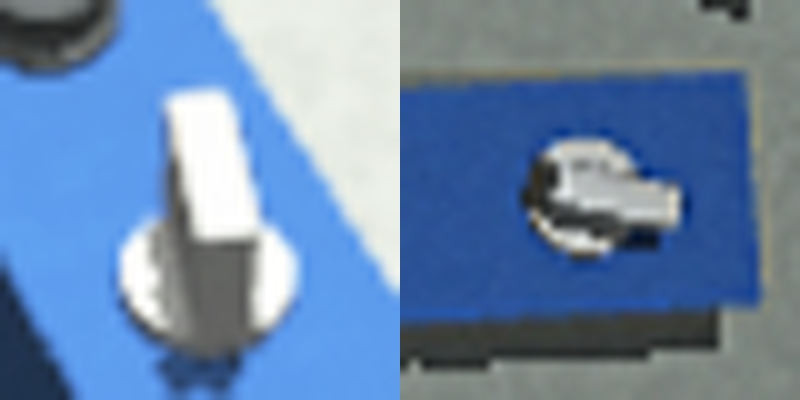

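View pics/ys.png

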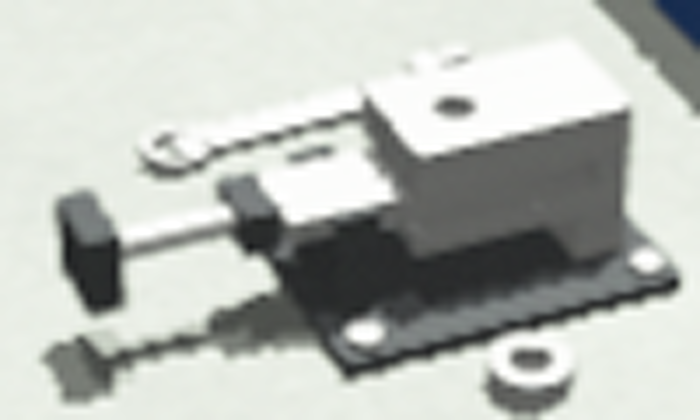

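```bash
cat > fit2.py <<'E'
from h import *
import pickle
ims=pickle.load(open("ims.pkl","rb"))
S=lambda x,y:(315+x/10-.5+.05,270+y/10-.45)
P=[atz(ims["side"],S(*q),.115)[:2] for q in((165,95),(232,90),(260,235),(195,240))]
P=np.array(P);print(P,P.mean(0));d=(P[2]+P[3]-P[0]-P[1])/2;print(d,np.linalg.norm(d),np.degrees(np.arctan2(d[1],d[0])))
T=lambda x,y:(425+x/10-.45,202+y/10-.45)
P=np.array([atz(ims["top"],T(*q),.115)[:2] for q in((168,162),(282,187),(276,226),(158,200))])
print(P,P.mean(0));d=(P[1]+P[2]-P[0]-P[3])/2;print(d,np.linalg.norm(d),np.degrees(np.arctan2(d[1],d[0])))
# yoke ear edges, top cam z=.078 crop topy scale 600/110
T=lambda x,y:(250+x/5.4545-.41,130+y/5.4545-.41)
P=np.array([atz(ims["top"],T(*q),.078)[:2] for q in((194,76),(300,71),(310,257),(200,262))]);print("ear",P)
for a,b in((3,0),(2,1),(0,1),(3,2)):
    d=P[b]-P[a];print(d,np.linalg.norm(d),np.degrees(np.arctan2(d[1],d[0])))
S=lambda x,y:(265+x/7-.43,160+y/7-.43)
P=np.array([atz(ims["side"],S(*q),.078)[:2] for q in((367,95),(570,40),(630,108),(425,158))]);print("ear side",P)
for a,b in((0,1),(3,2),(1,2),(0,3)):
    d=P[b]-P[a];print(d,np.linalg.norm(d),np.degrees(np.arctan2(d[1],d[0])))
# block top face, z=.067
P=np.array([atz(ims["side"],S(*q),.067)[:2] for q in((58,202),(92,195),(122,240),(88,248))]);print("block side",P,P.mean(0))
print("hole side",atz(ims["side"],S(455,106),.078),"pinflange")
P=np.array([atz(ims["top"],T(*q),.067)[:2] for q in((230,497),(303,486),(305,510),(232,520))]);print("block top",P,P.mean(0))
from scipy.spatial.transform import Rotation as R
s=robot.state();print(R.from_quat(s["ee_rot"]).as_matrix().round(3))
E
python3 fit2.py
```

```text
[[ 0.48501604 -0.32408496]
 [ 0.49698559 -0.32733176]
 [ 0.48828322 -0.35993577]
 [ 0.47713179 -0.3568963 ]] [ 0.48685416 -0.3420622 ]
[-0.00829331 -0.03270767] 0.033742716504986024 -104.22797782293746
[[ 0.49421572 -0.32816407]
 [ 0.48744278 -0.35782479]
 [ 0.47719111 -0.35597925]
 [ 0.48421673 -0.32529287]] [ 0.48576658 -0.34181524]
[-0.00689928 -0.03017355] 0.03095227397590185 -102.87945773201946
ear [[0.70478337 0.09086189]
 [0.70671798 0.0362559 ]
 [0.61070116 0.03142435]
 [0.60866704 0.08775921]]
[0.09611633 0.00310268] 0.09616639645458143 1.8488925252925592
[0.09601682 0.00483154] 0.09613830599455823 2.8806794325325993
[ 0.00193461 -0.05460599] 0.05464025036482222 -87.9709465545924
[ 0.00203412 -0.05633485] 0.056371564726050545 -87.93208497203275
ear side [[0.61136407 0.08183777]
 [0.70566748 0.09230756]
 [0.70627143 0.03564168]
 [0.61613197 0.03088326]]
[0.09430341 0.01046979] 0.09488281791457023 6.335169411851443
[0.09013947 0.00475841] 0.09026497875799666 3.0218077725463544
[ 0.00060396 -0.05666588] 0.056669102457088075 -89.38935147398425
[ 0.0047679  -0.05095451] 0.051177092594392765 -84.65430590666097
block side [[0.47842862 0.06768001]
 [0.49202212 0.06768539]
 [0.49433905 0.03449638]
 [0.48088731 0.03399002]] [0.48641927 0.05096295]
hole side [0.64137334 0.06168915 0.078     ] pinflange
block top [[0.48869016 0.0737373 ]
 [0.4940829  0.03623403]
 [0.48181706 0.0352457 ]
 [0.47693046 0.07271969]] [0.48538015 0.05448418]
[[ 0.924  0.383  0.   ]
 [ 0.383 -0.924 -0.   ]
 [-0.     0.    -1.   ]]
```

Candidates for the pin: the steel paddle pin in the rack, side (336,290) and top (445,222). Its look-alikes are green ones at side (288,330), (380,268) and (391,315), and a blue one at side (378,345). The steel one hanging in the rack fits the description, and the crop confirms a flat paddle on a flange. Its paddle normal is at about -13.5° from world x. The two cameras differ by about 4 mm in x, so I'll use the mean.

Emit:
send_rows([
  [40, [30, 28, 0], [0, 0, 0.12]],
  [40, [60, 57, 0], [0, 0, 0.24]],
  [40, [90, 85, 0], [0, 0, 0.36]],
  [40, [118, 112, 0], [0, 0, 0.48]],
  [40, [146, 139, 0], [0, 0, 0.6]],
])

```text
clock: 2.02
tool_pos: [0.3865, -0.437, 0.256]
ee_rot: [0.878, 0.479, 0.0, 0.0]
ft_force: [0.5, -0.6, -0.7]
gripper_width: 0.0567
```

Emit:
send_rows([
  [40, [26, 25, 0], [0, 0, 0.115]],
  [40, [52, 50, 0], [0, 0, 0.23]],
  [40, [78, 75, -5], [0, 0, 0.342]],
  [40, [101, 96, -30], [0, 0, 0.342]],
  [40, [101, 96, -60], [0, 0, 0.342]],
])

```text
clock: 2.43
tool_pos: [0.4947, -0.3358, 0.1977]
ee_rot: [0.782, 0.623, 0.005, 0.003]
ft_force: [0.6, 0.7, -0.6]
gripper_width: 0.0403
```

```bash
python3 look.py 2; python3 -c "
from h import *
from scipy.spatial.transform import Rotation as R
s=robot.state();print(s['tool_pos'],R.from_quat(s['ee_rot']).as_matrix().round(3),s['qpos'].round(2),s['ft_force'])"
```

```text
2.5333
[ 0.48465852 -0.33979117  0.19206925] [[ 0.23   0.973 -0.007]
 [ 0.973 -0.23   0.004]
 [ 0.003 -0.008 -1.   ]] [ 0.76  0.75 -0.4   1.72  0.39  0.76 -0.06] [-1.43106241 -0.86360212  0.43774405]
```

View pics/side2.png

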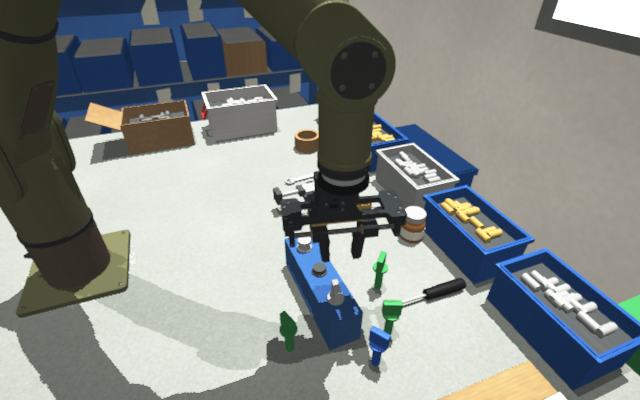

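Run:
```python
from h import *
import pickle
ims=pickle.load(open("ims.pkl","rb"))
s=robot.state();M=Rot.from_quat(s["ee_rot"]).as_matrix();p=s["tool_pos"]
def crop(c,o,sc,n):
    a=cv2.resize(ims[c]["image"][o[1]:o[1]+n,o[0]:o[0]+n,::-1],None,fx=sc,fy=sc,interpolation=cv2.INTER_CUBIC)
    for y in(-.0202,.0202):
        for x in(-.009,.009):
            for z in (.017,):
                q=proj(ims[c],p+M@[x,y,z]);q=(q-o+.5)*sc
                cv2.circle(a,tuple(int(v) for v in q),3,(0,0,255),-1)
    return a
cv2.imwrite("pics/tips.png",np.hstack([crop("side",(300,220),5,80),crop("top",(400,180),5,80)]))
```

```text
(no output)
```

View pics/tips.png

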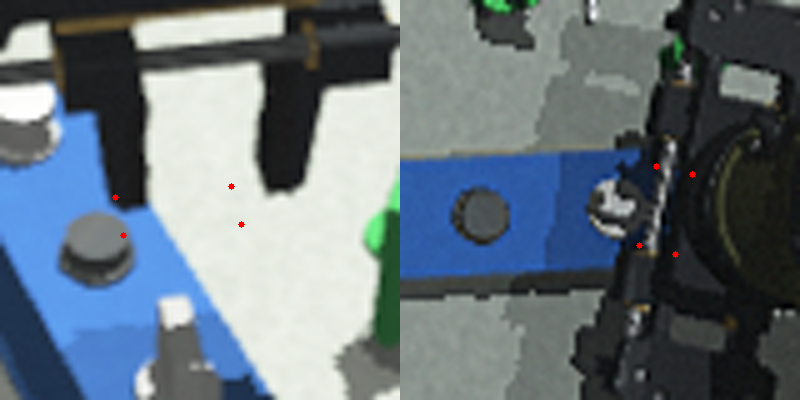

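```bash
cat > tips.py <<'E'
from h import *
import sys
w=float(sys.argv[1]);sc=5;n=80
robot.get_image("side")
out=[]
for c in ("side","top"):
    s=robot.state();im=robot.get_image(c);M=Rot.from_quat(s["ee_rot"]).as_matrix();p=s["tool_pos"]
    o=(proj(im,p)-40).astype(int)
    a=cv2.resize(im["image"][o[1]:o[1]+n,o[0]:o[0]+n,::-1],None,fx=sc,fy=sc,interpolation=cv2.INTER_CUBIC)
    for y in(-w/2,w/2):
        for x in(-.009,.009):
            q=(proj(im,p+M@[x,y,.017])-o+.5)*sc
            cv2.circle(a,tuple(int(v) for v in q),3,(0,0,255),-1)
    out.append(a);print(p,s["clock"])
cv2.imwrite("pics/%s.png"%sys.argv[2],np.hstack(out))
E
python3 tips.py 0.040 tips2
```

```text
[ 0.48466788 -0.34202327  0.19416869] 2.5833
[ 0.48522454 -0.3434174   0.195727  ] 2.6333
```

View pics/tips2.png

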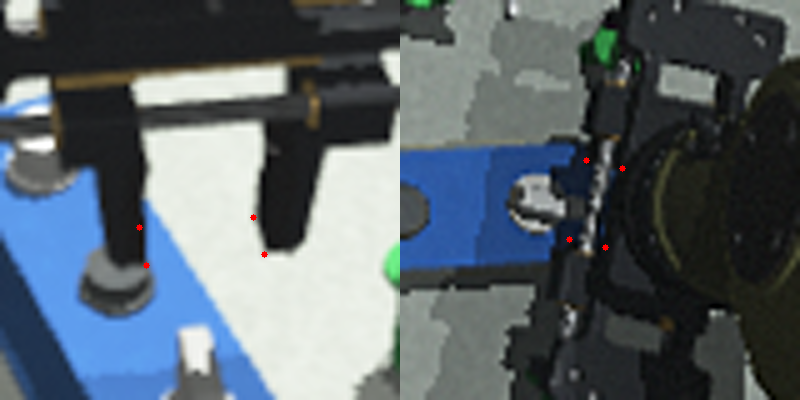

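Emit:
send_rows([
  [40, [1, 0, -30], [0, 0, 0]],
  [40, [1, 0, -60], [0, 0, 0]],
  [40, [1, 0, -82], [0, 0, 0]],
  [40, [1, 0, -90], [0, 0, 0]],
  [40, [1, 0, -90], [0, 0, 0]],
], newtons=25)

```text
clock: 3.1
tool_pos: [0.4862, -0.3435, 0.1054]
ee_rot: [0.786, 0.618, -0.001, -0.0]
ft_force: [0.3, -0.3, 0.0]
gripper_width: 0.04
```

```bash
python3 tips.py 0.040 tips3
```

```text
[ 0.48721192 -0.3436161   0.10666119] 3.15
[ 0.48792786 -0.34366571  0.10742855] 3.2
```

View pics/tips3.png

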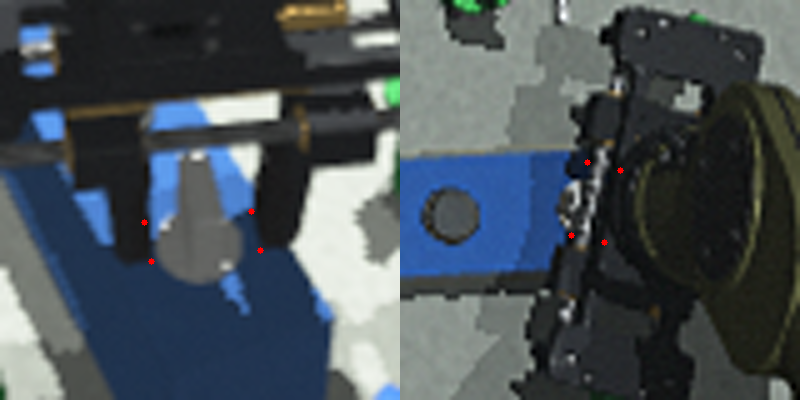

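The fingers straddle the paddle: fingers at about (130,250) and (285,240) in the crop, flange centred at (198,245).

Emit:
send_rows([
  [0, [0, 0, 0], [0, 0, 0]],
  [0, [0, 0, 0], [0, 0, 0]],
  [0, [0, 0, 0], [0, 0, 0]],
  [0, [0, 0, 0], [0, 0, 0]],
  [0, [0, 0, 0], [0, 0, 0]],
], newtons=30)

```text
clock: 3.67
tool_pos: [0.4873, -0.3425, 0.1062]
ee_rot: [0.785, 0.619, 0.0, 0.0]
ft_force: [-0.9, 0.9, 3.1]
gripper_width: 0.0115
```

Emit:
send_rows([
  [0, [0, 0, 20], [0, 0, 0]],
  [0, [0, 0, 50], [0, 0, 0]],
  [0, [0, 0, 82], [0, 0, 0]],
  [0, [0, 0, 110], [0, 0, 0]],
  [0, [5, 15, 118], [0, 0, 0]],
])

```text
clock: 4.08
tool_pos: [0.4926, -0.3317, 0.2275]
ee_rot: [0.787, 0.617, -0.0, 0.004]
ft_force: [0.9, -1.2, -0.8]
gripper_width: 0.0118
```

Emit:
send_rows([
  [0, [14, 36, 0], [0, 0, 0]],
  [0, [28, 72, 0], [0, 0, 0]],
  [0, [42, 110, 0], [0, 0, 0]],
  [0, [56, 148, 0], [0, 0, 0]],
  [0, [70, 186, 0], [0, 0, 0]],
])

```text
clock: 4.5
tool_pos: [0.5619, -0.1384, 0.2227]
ee_rot: [0.785, 0.619, -0.0, -0.001]
ft_force: [-0.2, 0.0, -1.2]
gripper_width: 0.0119
```

Emit:
send_rows([
  [0, [14, 37, 0], [0, 0, 0]],
  [0, [28, 74, 0], [0, 0, 0]],
  [0, [42, 111, 0], [0, 0, 0]],
  [0, [56, 140, 0], [0, 0, 0]],
  [0, [58, 145, 0], [0, 0, 0]],
])

```text
clock: 4.92
tool_pos: [0.6214, 0.0143, 0.2231]
ee_rot: [0.782, 0.623, 0.003, -0.003]
ft_force: [0.4, 1.5, -1.5]
gripper_width: 0.0115
```

```bash
python3 -c "
from h import *
import pickle
robot.get_image('side');robot.get_image('side')
s=robot.state();print(s['clock'],s['tool_pos'],s['ft_force'],s['gripper_width'])
im=robot.get_image('side');it=robot.get_image('top')
pickle.dump(dict(side=im,top=it,s=s),open('i2.pkl','wb'))
for X in [(s['tool_pos'])]: print(proj(im,X),proj(it,X))
save(im,'s4.png',(270,110,370,210),6);save(it,'t4.png',(250,120,350,220),6)
print(robot.mark_of('pin_mid','side')[:2],robot.state()['tool_pos'])"
```

```text
5.0167 [0.61976418 0.00763271 0.22260762] [ 0.01868303 -1.24011119 -2.50969976] 0.011598316868639413
[331.03821506 137.3163911 ] [311.69511345 166.27856052]
[{'centre': [392.2, 320.9], 'conf': 0.93}, {'centre': [289.1, 335.8], 'conf': 0.7}] [0.61922456 0.00153329 0.22290796]
```

View pics/s4.png

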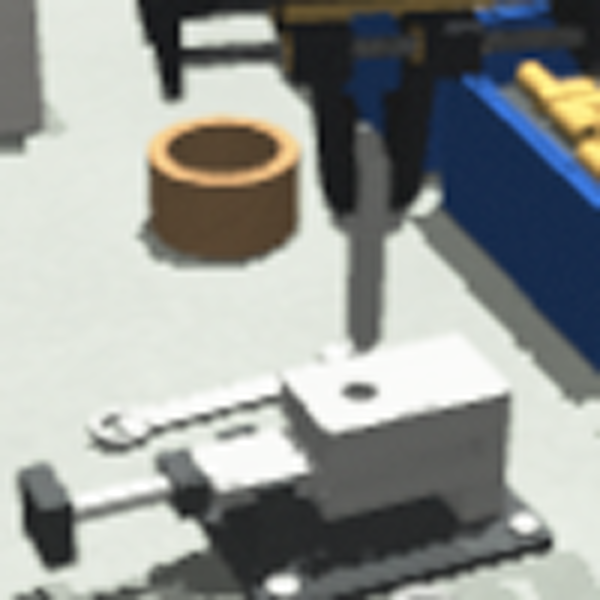

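View pics/t4.png

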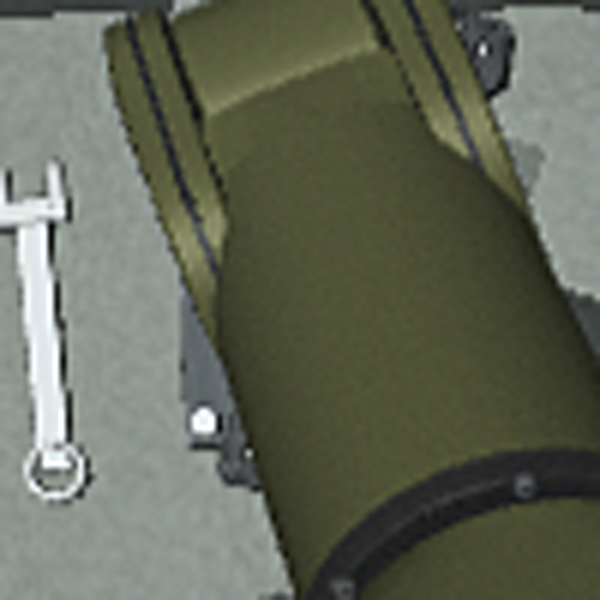

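Run:
```python
from h import *
import pickle
d=pickle.load(open('i2.pkl','rb'));im=d['side'];p=d['s']['tool_pos']
print("hole",atz(im,(270+360/6-.42,110+390/6-.42),.078))
M=Rot.from_quat(d['s']['ee_rot']).as_matrix();print(M[:,2])
for z in(-.086,-.0265,-.021,0.009):
    q=proj(im,p+[0,0,z]);print(z,(q-[270,110]+.42)*6)
ims=pickle.load(open("ims.pkl","rb"));a=ims["side"]["image"][165:186,315:345].astype(int).sum(2)
np.set_printoptions(linewidth=200);print(a[4:16,8:24])
# hole centroid: weighted darkness within ear top
sub=a[6:15,11:20];w=np.clip(700-sub,0,None);yy,xx=np.mgrid[171:180,326:335]
cx,cy=(w*xx).sum()/w.sum(),(w*yy).sum()/w.sum();print(cx,cy,atz(ims["side"],(cx,cy),.078))
a=ims["top"]["image"][155:180,284:310].astype(int).sum(2);print(a[4:20,4:22])
```

```text
hole [0.64166396 0.06232297 0.078     ]
[-0.00156957  0.00178126 -0.99999718]
-0.086 [364.08096308 347.7454905 ]
-0.0265 [367.25613184 224.41560215]
-0.021 [367.56186173 212.54044304]
0.009 [369.26816475 146.26423039]
[[ 86  94  95  98 101 101 120 131 139 145 150 151 156 156 156 159]
 [ 91  93  87  89  94  95  99 100 103 114 129 134 139 142 142 149]
 [ 82  88  89  87  91  91  93  95  94 101 102 101 102 104 115 123]
 [ 86  85  84  84  87  87  89  89  91  95  98 101  97 100  99 101]
 [ 94  84  86  87  88  87  87  88  90  90  96  92  93 100  99 100]
 [148  96  89  88  85  90  87  87  89  92  94  87  91  94  90  96]
 [226 170 116  84  88  90  91  92  87  88  91  90  86  91  92  91]
 [250 250 203 145 106  86  89  86  94  87  88  90  93  86  89  92]
 [217 269 270 243 198 166 134  99  93  92  92  87  86  90  86  91]
 [186 256 271 273 277 265 223 177 142 121 103  89  94  90  90  90]
 [103 201 261 275 275 279 277 267 237 214 196 169 145 127 113 104]
 [ 53 105 196 249 265 278 280 284 285 287 286 269 240 215 204 194]]
330.07539895041236 174.8125093713184 [0.64249925 0.06070794 0.078     ]
[[684
[... 495 characters left out ...]
707 689 685 691 706 747]
 [685 686 691 707 670 103 121 271 268 232 223 560 710 688 686 688 703 751]
 [688 684 688 703 648  55 264 276 295 730 676 575 700 690 687 689 704 749]
 [692 685 690 701 720 144 254 295 721 735 709 626 691 690 686 685 703 745]
 [690 684 688 696 721 500 135 280 749 701 653 680 690 684 681 687 705 743]
 [691 687 688 686 700 697 589 524 667 659 682 688 687 686 688 685 701 741]
 [692 689 684 683 690 698 697 685 685 683 690 684 687 685 685 688 701 735]
 [692 689 684 687 689 687 695 691 689 688 686 685 687 684 685 686 699 735]
 [690 683 682 684 687 688 685 685 685 688 685 683 682 686 690 688 700 734]
 [692 687 690 680 689 689 688 688 684 689 687 686 693 687 691 695 702 737]]
```

Run:
```python
from h import *
import pickle
d=pickle.load(open('i2.pkl','rb'));ims=pickle.load(open("ims.pkl","rb"))
np.set_printoptions(linewidth=200)
a=d["side"]["image"].astype(int).sum(2);print(a[170:180,324:336])
sub=a[171:179,326:335];w=np.clip(690-sub,0,None);yy,xx=np.mgrid[171:179,326:335]
c=(w*xx).sum()/w.sum(),(w*yy).sum()/w.sum();print(c,atz(d["side"],c,.078))
print(atz(ims["top"],(295.6,166.6),.078))
```

```text
[[700 737 747 747 747 749 750 750 750 750 750 750]
 [747 748 749 750 750 750 750 748 749 748 749 750]
 [748 748 748 745 742 739 742 744 747 750 750 752]
 [747 747 743 719 673 651 670 691 725 747 751 751]
 [747 748 719 560 354 286 321 384 559 722 750 750]
 [748 749 684 428 306 286 282 276 439 700 750 750]
 [747 747 734 673 539 473 471 511 662 736 749 750]
 [748 748 748 748 734 713 714 737 749 749 750 752]
 [747 747 747 747 749 748 749 750 751 752 752 747]
 [748 749 749 750 750 750 751 751 742 725 718 676]]
(np.float64(329.4944586530264), np.float64(174.78324808184144)) [0.64103546 0.06142296 0.078     ]
[0.63933923 0.0615968  0.078     ]
```

Emit:
send_rows([
  [0, [10, 30, 0], [0, 0, 0]],
  [0, [21, 55, 0], [0, 0, 0]],
  [0, [21, 58, -20], [0, 0, 0]],
  [0, [21, 58, -40], [0, 0, 0]],
  [0, [21, 58, -40], [0, 0, 0]],
])

```text
clock: 5.58
tool_pos: [0.6383, 0.0592, 0.1799]
ee_rot: [0.786, 0.618, -0.004, -0.001]
ft_force: [-0.6, -0.9, -3.0]
gripper_width: 0.0123
```

Emit:
send_rows([
  [0, [0, 0, 0], [0, 0, 0]],
  [0, [0, 0, 0], [0, 0, 0]],
])

```text
clock: 5.75
tool_pos: [0.6416, 0.0598, 0.1845]
ee_rot: [0.786, 0.618, 0.0, 0.001]
ft_force: [-0.3, -0.0, -1.4]
gripper_width: 0.012
```

```bash
cat > chk.py <<'E'
from h import *
import sys
s=robot.state();im=robot.get_image('side');s2=robot.state();p=s['tool_pos']
print(s['clock'],p,s2['tool_pos'],s['ft_force'],s['gripper_width'])
for z in(-.086,-.08,-.0265,-.021): print(z,((proj(im,p+[0,0,z])-[290,130]+.5)*8).round(1))
print("hole",((proj(im,[.6408,.0615,.078])-[290,130]+.5)*8).round(1))
save(im,sys.argv[1],(290,130,360,200),8)
E
python3 chk.py s5.png
```

```text
5.75 [0.64159659 0.05979253 0.18446655] [0.64193219 0.06023275 0.184924  ] [-0.31071631 -0.0111282  -1.44697536] 0.011958819960384967
-0.086 [324.5 314.1]
-0.08 [324.9 299.2]
-0.0265 [328.4 161.4]
-0.021 [328.7 146.7]
hole [319.2 362.3]
```

View pics/s5.png

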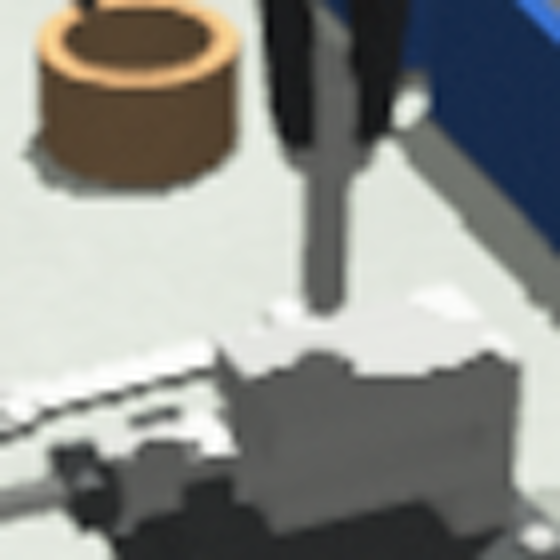

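Emit:
send_rows([
  [0, [0, 0, -5], [0, 0, 0]],
  [0, [0, 0, -10], [0, 0, 0]],
  [0, [0, 0, -10], [0, 0, 0]],
  [0, [0, 0, -10], [0, 0, 0]],
])

```text
clock: 6.13
tool_pos: [0.641, 0.0614, 0.1735]
ee_rot: [0.785, 0.619, -0.0, -0.0]
ft_force: [-0.9, 0.2, -1.5]
gripper_width: 0.0116
```

```bash
python3 -c "
from h import *
for i in range(5):
    robot.get_image('side');s=robot.state();print(s['tool_pos'].round(4),s['ft_force'].round(1))"
```

```text
[0.6412 0.0615 0.1737] [-0.6  0.4 -1.1]
[0.6413 0.0616 0.1738] [ 0.1  0.3 -1.4]
[0.6414 0.0617 0.1739] [ 0.4  0.3 -1.1]
[0.6414 0.0617 0.1739] [-0.2  0.5 -1.4]
[0.6414 0.0617 0.1739] [ 0.1  0.6 -0.9]
```

Emit:
send_rows([
  [0, [-0.5, 0, -4], [0, 0, 0]],
  [0, [-0.5, 0, -8], [0, 0, 0]],
  [0, [-0.5, 0, -12], [0, 0, 0]],
  [0, [-0.5, 0, -14], [0, 0, 0]],
])

```text
clock: 6.72
tool_pos: [0.6403, 0.0615, 0.1588]
ee_rot: [0.785, 0.619, -0.001, -0.0]
ft_force: [-0.6, -0.5, -1.8]
gripper_width: 0.0121
```

Emit:
send_rows([
  [0, [0, 0, -3], [0, 0, 0]],
  [0, [0, 0, -6], [0, 0, 0]],
  [0, [0, 0, -6], [0, 0, 0]],
])

```text
clock: 6.97
tool_pos: [0.6403, 0.0615, 0.1529]
ee_rot: [0.785, 0.619, -0.001, -0.0]
ft_force: [0.2, 0.0, -2.0]
gripper_width: 0.0118
```

Emit:
send_rows([
  [0, [0, 0, -3], [0, 0, 0]],
  [0, [0, 0, -6], [0, 0, 0]],
  [0, [0, 0, -8], [0, 0, 0]],
  [0, [0, 0, -8], [0, 0, 0]],
])

```text
clock: 7.3
tool_pos: [0.6406, 0.0615, 0.1452]
ee_rot: [0.785, 0.619, -0.0, -0.0]
ft_force: [-0.3, 1.2, -2.0]
gripper_width: 0.012
```

```bash
python3 -c "
from h import *
for i in range(3):
    robot.get_image('side');s=robot.state();print(s['tool_pos'].round(4),s['ft_force'].round(1),s['ft_torque'].round(2))"; python3 chk.py s6.png
```

```text
[0.6406 0.0615 0.1454] [-0.4  0.2 -2.3] [-0.13 -0.07 -0.02]
[0.6407 0.0615 0.1456] [-0.5 -0.5 -2.1] [-0.2  -0.02  0.05]
[0.6407 0.0615 0.1457] [-0.7 -0.5 -2.3] [-0.19 -0.05 -0.07]
7.45 [0.64072607 0.0615196  0.14570973] [0.64071743 0.0614881  0.14576714] [-0.70205428 -0.51248466 -2.30496836] 0.011699903163919589
-0.086 [318.  406.1]
-0.08 [318.3 391.8]
-0.0265 [321.5 260.1]
-0.021 [321.9 246.1]
hole [319.2 362.3]
```

View pics/s6.png

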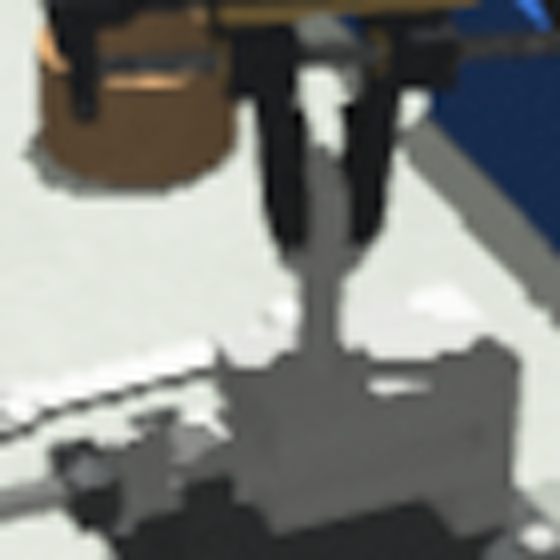

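The pin's shank enters the ear at (320,355) in the crop, in line with the hole, with no side force. Next I lower it to just above the tongue and let go.

Emit:
send_rows([
  [0, [0, 0, -3], [0, 0, 0]],
  [0, [0, 0, -4], [0, 0, 0]],
  [0, [0, 0, -5], [0, 0, 0]],
  [0, [0, 0, -5], [0, 0, 0]],
])

```text
clock: 7.83
tool_pos: [0.6407, 0.0615, 0.1405]
ee_rot: [0.785, 0.619, -0.0, -0.0]
ft_force: [0.6, -1.0, -2.0]
gripper_width: 0.012
```

Emit:
send_rows([
  [40, [0, 0, 0], [0, 0, 0]],
  [40, [0, 0, 0], [0, 0, 0]],
  [40, [0, 0, 0], [0, 0, 0]],
])

```text
clock: 8.08
tool_pos: [0.6412, 0.062, 0.1411]
ee_rot: [0.785, 0.619, 0.001, 0.0]
ft_force: [0.1, 0.6, 0.6]
gripper_width: 0.0299
```

Emit:
send_rows([
  [40, [0, 0, 5], [0, 0, 0]],
  [40, [0, 0, 25], [0, 0, 0]],
  [40, [-15, 0, 55], [0, 0, 0]],
  [40, [-45, 0, 75], [0, 0, -0.12]],
  [20, [-80, 0, 75], [0, 0, -0.24]],
])

```text
clock: 8.5
tool_pos: [0.5641, 0.0627, 0.22]
ee_rot: [0.856, 0.517, 0.005, 0.001]
ft_force: [0.8, 1.7, 0.2]
gripper_width: 0.0351
```

Emit:
send_rows([
  [20, [-35, 0, 0], [0, 0, -0.12]],
  [0, [-70, 0, 0], [0, 0, -0.24]],
  [0, [-105, -5, 0], [0, 0, -0.36]],
  [0, [-132, -8, 0], [0, 0, -0.48]],
  [0, [-132, -8, 0], [0, 0, -0.6]],
])

```text
clock: 8.92
tool_pos: [0.4218, 0.0523, 0.2162]
ee_rot: [0.97, 0.242, -0.004, 0.0]
ft_force: [-0.9, -0.2, 0.6]
gripper_width: 0.0019
```

```bash
cat > lk.py <<'E'
from h import *
import sys,pickle
robot.get_image('side');s=robot.state();d=dict(side=robot.get_image('side'),top=robot.get_image('top'),s=s)
pickle.dump(d,open('i3.pkl','wb'));print(s['clock'],s['tool_pos'],s['ft_force'],s['ee_rot'])
save(d['side'],sys.argv[1]+'s.png',(265,130,365,210),7);save(d['top'],sys.argv[1]+'t.png',(250,120,350,240),5)
E
python3 lk.py a
```

```text
8.9667 [0.42575068 0.05326134 0.21645563] [0.10375419 0.60105742 0.17433009] [ 9.70773330e-01  2.39995639e-01 -1.10727182e-03  9.78790313e-05]
```

View pics/as.png

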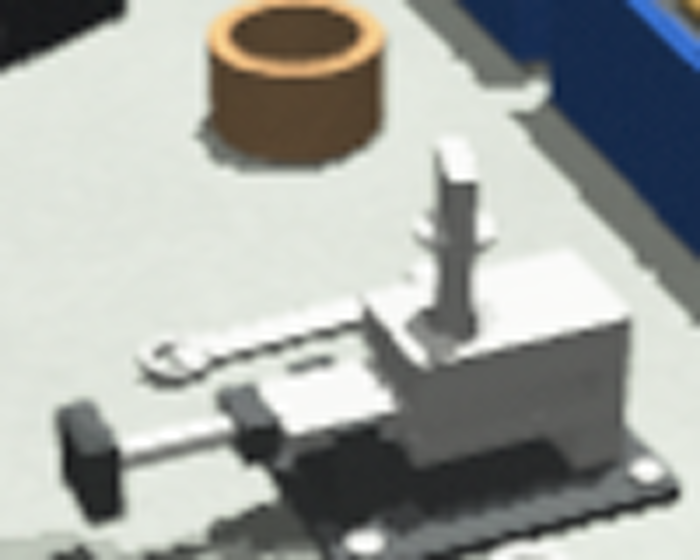

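View pics/at.png

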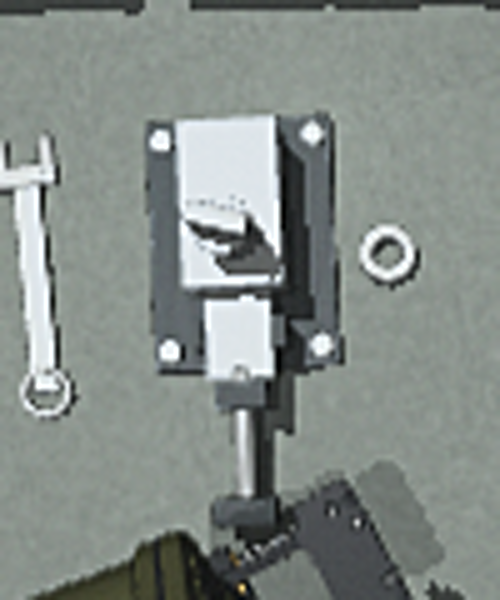

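Emit:
send_rows([
  [0, [8, -1, -20], [0, 0, -0.11]],
  [0, [8, -1, -55], [0, 0, -0.22]],
  [0, [8, -1, -90], [0, 0, -0.33]],
  [0, [8, -1, -125], [0, 0, -0.44]],
  [0, [8, -1, -150], [0, 0, -0.44]],
])

```text
clock: 9.48
tool_pos: [0.4375, 0.0531, 0.0632]
ee_rot: [1.0, 0.027, -0.001, -0.0]
ft_force: [2.9, 1.0, 1.9]
gripper_width: 0.0004
```

Emit:
send_rows([
  [0, [0, 0, -16], [0, 0, 0]],
  [0, [10, 0, -16], [0, 0, 0]],
  [0, [18, 0, -16], [0, 0, 0]],
  [0, [18, 0, -16], [0, 0, 0]],
])

```text
clock: 9.82
tool_pos: [0.4577, 0.0531, 0.0493]
ee_rot: [1.0, 0.028, 0.002, -0.001]
ft_force: [0.4, -0.3, -0.1]
gripper_width: 0.0003
```

```bash
python3 lk.py b
```

```text
9.8667 [0.45667452 0.05291953 0.04974922] [-1.11155022 -0.64102766 -0.99242519] [ 9.99608184e-01  2.79558352e-02  1.30535942e-03 -4.95244245e-04]
```

View pics/bs.png

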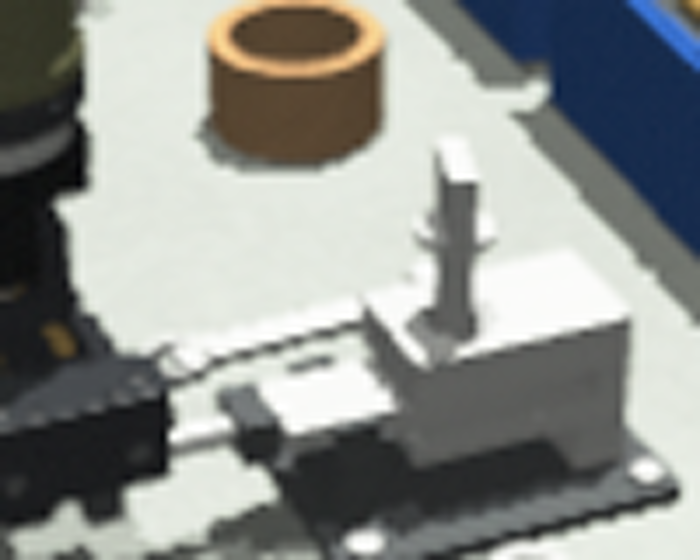

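View pics/bt.png

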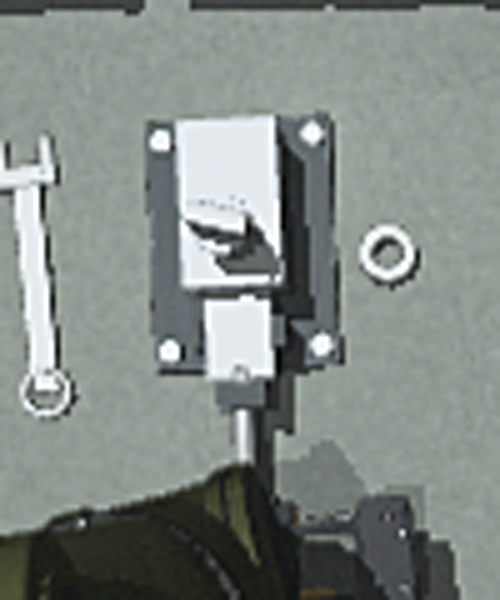

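Emit:
send_rows([
  [0, [2, 0, 0], [0, 0, 0]],
  [0, [4, 0.2, 0], [0, 0, 0]],
  [0, [6, 0.3, 0], [0, 0, 0]],
  [0, [8, 0.4, 0], [0, 0, 0]],
  [0, [10, 0.5, 0], [0, 0, 0]],
])

```text
clock: 10.38
tool_pos: [0.4651, 0.0532, 0.0499]
ee_rot: [1.0, 0.027, 0.0, 0.0]
ft_force: [-0.6, 0.3, 0.2]
gripper_width: 0.0005
```

Emit:
send_rows([
  [0, [1.5, 0, 0], [0, 0, 0]],
  [0, [3, 0.1, 0], [0, 0, 0]],
  [0, [4.5, 0.2, 0], [0, 0, 0]],
  [0, [6, 0.2, 0], [0, 0, 0]],
  [0, [7, 0.3, 0], [0, 0, 0]],
])

```text
clock: 10.8
tool_pos: [0.4699, 0.0532, 0.0497]
ee_rot: [1.0, 0.027, -0.002, 0.0]
ft_force: [-4.0, 0.3, 4.1]
gripper_width: 0.0002
```

Emit:
send_rows([
  [0, [1.5, 0, 0], [0, 0, 0]],
  [0, [3, 0.1, 0], [0, 0, 0]],
  [0, [4.5, 0.2, 0], [0, 0, 0]],
  [0, [6, 0.2, 0], [0, 0, 0]],
  [0, [7, 0.3, 0], [0, 0, 0]],
])

```text
clock: 11.22
tool_pos: [0.4795, 0.0537, 0.0497]
ee_rot: [1.0, 0.027, 0.001, 0.0]
ft_force: [-2.2, 0.1, 1.2]
gripper_width: 0.0007
```

```bash
python3 lk.py c
```

```text
11.2667 [0.47973452 0.05368124 0.04973486] [-3.39592017 -0.17671277  1.51919684] [ 9.99627356e-01  2.72873307e-02  7.42362172e-04 -4.08089030e-06]
```

View pics/cs.png

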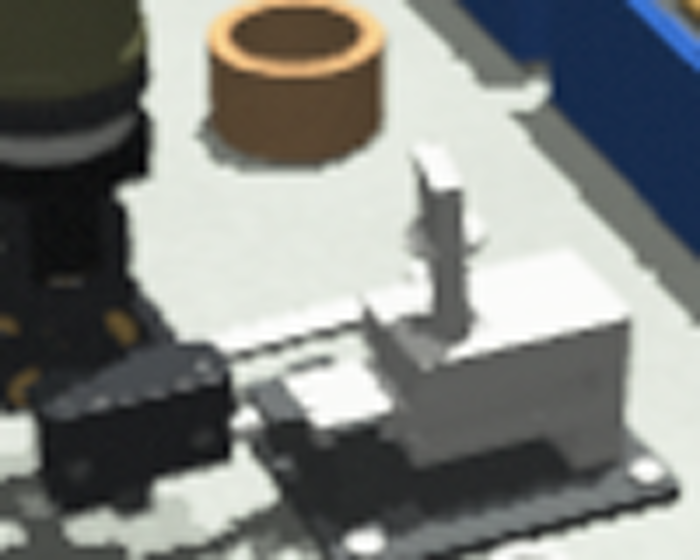

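The link moves, the pin leans a little as expected, and the force is about 3 N. Pushing on slowly.

Emit:
send_rows([
  [0, [1, 0, 0], [0, 0, 0]],
  [0, [2, 0.1, 0], [0, 0, 0]],
  [0, [3, 0.1, 0], [0, 0, 0]],
  [0, [4, 0.2, 0], [0, 0, 0]],
])

```text
clock: 11.7
tool_pos: [0.4827, 0.0538, 0.0497]
ee_rot: [1.0, 0.027, -0.0, 0.0]
ft_force: [-2.5, 0.2, 0.1]
gripper_width: 0.0004
```

Emit:
send_rows([
  [0, [1, 0, 0], [0, 0, 0]],
  [0, [2, 0.1, 0], [0, 0, 0]],
  [0, [2.5, 0.1, 0], [0, 0, 0]],
])

```text
clock: 11.95
tool_pos: [0.4856, 0.0539, 0.0497]
ee_rot: [1.0, 0.027, 0.0, 0.0]
ft_force: [-3.0, 0.1, 0.7]
gripper_width: 0.0005
```

Emit:
send_rows([
  [0, [0.7, 0, 0], [0, 0, 0]],
  [0, [1.4, 0.1, 0], [0, 0, 0]],
  [0, [2, 0.1, 0], [0, 0, 0]],
])

```text
clock: 12.2
tool_pos: [0.487, 0.054, 0.0497]
ee_rot: [1.0, 0.027, -0.0, 0.0]
ft_force: [-3.2, -0.4, 1.0]
gripper_width: 0.0002
```

```bash
python3 lk.py d
```

```text
12.25 [0.48710183 0.05402023 0.04974043] [-3.18513727  0.02933915  1.48594069] [ 9.99625303e-01  2.73711616e-02 -2.54549397e-04  9.62616409e-05]
```

View pics/ds.png

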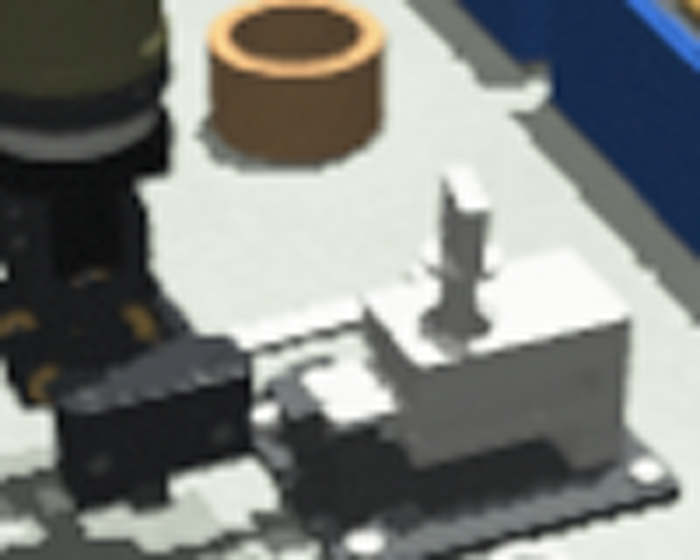

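Run:
```python
from h import *
import pickle
d=pickle.load(open('i3.pkl','rb'));im=d['side']
for z in(.149,.137,.107,.102,.078): print(z,((proj(im,[.6408,.0615,z])-[265,130]+.5)*7).round(1))
```

```text
0.149 [458.2 160.3]
0.137 [457.5 187.7]
0.107 [455.9 254.5]
0.102 [455.6 265.5]
0.078 [454.3 317. ]
```

Emit:
send_rows([
  [0, [-3, 0, 0], [0, 0, 0]],
  [0, [-10, 0, 0], [0, 0, 0]],
  [0, [-25, 0, 5], [0, 0, 0]],
  [0, [-40, 0, 30], [0, 0, 0]],
  [20, [-45, 0, 65], [0, 0, 0.1]],
])

```text
clock: 12.77
tool_pos: [0.4387, 0.0541, 0.1135]
ee_rot: [0.997, 0.078, -0.003, 0.0]
ft_force: [0.9, 0.8, 0.1]
gripper_width: 0.0049
```

Emit:
send_rows([
  [40, [0, 0, 35], [0, 0, 0.12]],
  [40, [0, 0, 70], [0, 0, 0.24]],
  [40, [0, 0, 100], [0, 0, 0.36]],
  [40, [20, 0, 105], [0, 0, 0.48]],
  [40, [40, 0, 105], [0, 0, 0.6]],
])

```text
clock: 13.18
tool_pos: [0.4837, 0.0545, 0.2228]
ee_rot: [0.928, 0.372, 0.003, 0.001]
ft_force: [0.6, 0.6, 0.2]
gripper_width: 0.038
```

```bash
python3 lk.py e
```

```text
13.2333 [0.48863292 0.0545497  0.22187568] [5.8512038  0.89331033 0.39866297] [9.27758598e-01 3.73137321e-01 5.63055149e-03 9.05496994e-04]
```

View pics/es.png

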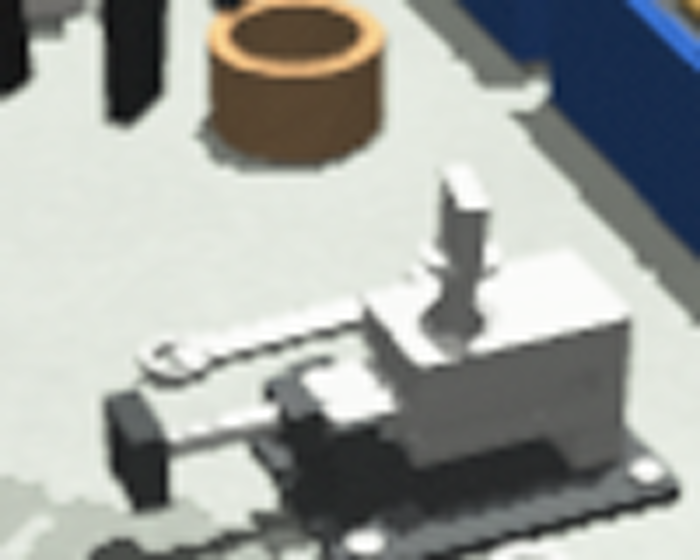

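View pics/et.png

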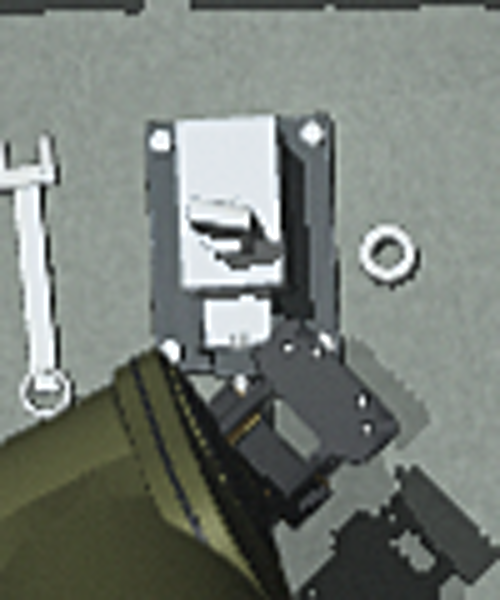

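Run:
```python
from h import *
import pickle
d=pickle.load(open('i3.pkl','rb'));im=d['side'];it=d['top']
S=lambda x,y:(265+x/7-.43,130+y/7-.43)
P=np.array([atz(im,S(*q),.137)[:2] for q in((443,170),(469,165),(490,207),(461,210))]);print(P,P.mean(0));v=(P[2]+P[3]-P[0]-P[1])/2;print(v,np.linalg.norm(v),np.degrees(np.arctan2(v[1],v[0])))
T=lambda x,y:(250+x/5-.4,120+y/5-.4)
P=np.array([atz(it,T(*q),.137)[:2] for q in((192,198),(254,208),(250,228),(192,216))]);print(P,P.mean(0));v=(P[1]+P[2]-P[0]-P[3])/2;print(v,np.linalg.norm(v),np.degrees(np.arctan2(v[1],v[0])))
cv2.imwrite("pics/e2.png",np.hstack([cv2.resize(im["image"][145:185,315:355,::-1],None,fx=10,fy=10,interpolation=cv2.INTER_CUBIC),cv2.resize(it["image"][150:190,280:320,::-1],None,fx=10,fy=10,interpolation=cv2.INTER_CUBIC)]))
```

```text
[[0.64083601 0.07598132]
 [0.65188496 0.07610237]
 [0.64676916 0.04292653]
 [0.63553358 0.04471728]] [0.64375593 0.05993188]
[-0.00520911 -0.03221994] 0.032638311342348444 -99.18374925082959
[[0.65108381 0.07555044]
 [0.64540918 0.04273141]
 [0.63480489 0.04486948]
 [0.64150379 0.07555242]] [0.64320042 0.05967594]
[-0.00618677 -0.03175098] 0.03234812396218556 -101.02608004605833
```

View pics/e2.png

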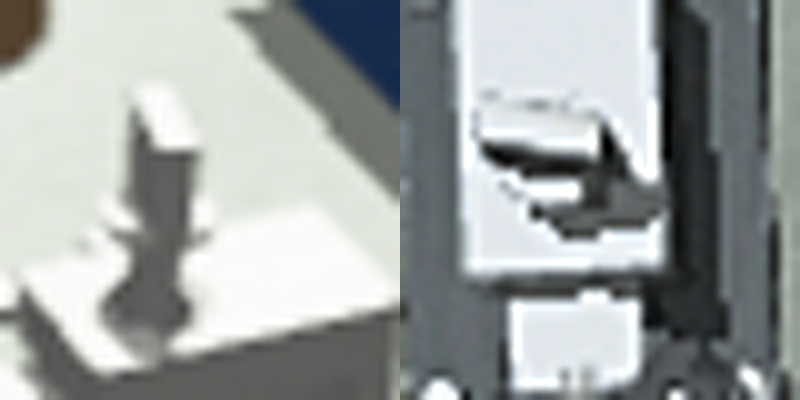

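Emit:
send_rows([
  [40, [30, 1, 0], [0, 0, 0.12]],
  [40, [65, 3, 0], [0, 0, 0.24]],
  [40, [100, 5, 0], [0, 0, 0.36]],
  [40, [135, 6, 0], [0, 0, 0.48]],
  [40, [155, 7, 0], [0, 0, 0.6]],
])

```text
clock: 13.75
tool_pos: [0.6392, 0.0611, 0.2188]
ee_rot: [0.778, 0.628, 0.0, 0.0]
ft_force: [0.7, -0.8, -0.2]
gripper_width: 0.0397
```

Emit:
send_rows([
  [40, [5, 0, 0], [0, 0, 0.02]],
  [40, [5, 0, -10], [0, 0, 0.02]],
  [40, [5, 0, -30], [0, 0, 0.02]],
  [40, [5, 0, -50], [0, 0, 0.02]],
  [40, [5, 0, -50], [0, 0, 0.02]],
])

```text
clock: 14.17
tool_pos: [0.637, 0.0605, 0.1651]
ee_rot: [0.773, 0.634, -0.005, -0.002]
ft_force: [-1.0, 0.1, -0.2]
gripper_width: 0.0398
```

```bash
python3 tips.py 0.040 tips5
```

```text
[0.63835474 0.06081016 0.16716383] 14.2167
[0.63995761 0.06119631 0.16887345] 14.2667
```

View pics/tips5.png

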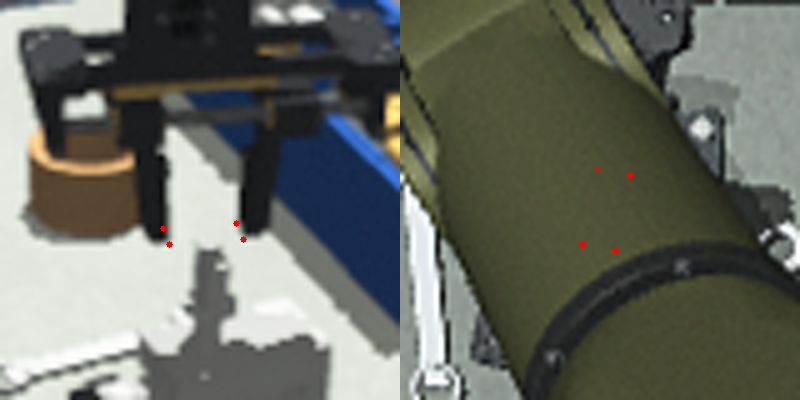

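Fingers at about (155,240) and (255,235) in the crop, paddle centred between them at (212,255). Descending to grip.

Emit:
send_rows([
  [40, [0, 0, -12], [0, 0, 0]],
  [40, [0, 0, -26], [0, 0, 0]],
  [40, [0, 0, -38], [0, 0, 0]],
  [40, [0, 0, -39], [0, 0, 0]],
  [40, [0, 0, -39], [0, 0, 0]],
], newtons=20)

```text
clock: 14.73
tool_pos: [0.6417, 0.061, 0.13]
ee_rot: [0.773, 0.634, -0.001, -0.0]
ft_force: [-0.4, -0.2, -0.4]
gripper_width: 0.0399
```

Emit:
send_rows([
  [0, [0, 0, 0], [0, 0, 0]],
  [0, [0, 0, 0], [0, 0, 0]],
  [0, [0, 0, 0], [0, 0, 0]],
  [0, [0, 0, 0], [0, 0, 0]],
  [0, [0, 0, 0], [0, 0, 0]],
], newtons=20)

```text
clock: 15.15
tool_pos: [0.6422, 0.0612, 0.1311]
ee_rot: [0.773, 0.634, 0.0, -0.0]
ft_force: [-1.1, -0.5, 1.0]
gripper_width: 0.0114
```

```bash
python3 -c "
from h import *
for i in range(2):
    robot.get_image('side');s=robot.state();print(s['tool_pos'].round(4),s['ft_force'].round(1),s['ft_torque'].round(2),s['gripper_width'])"; python3 lk.py f
```

```text
[0.6421 0.0612 0.1311] [ 0.  -0.4  2.4] [-0.02  0.11  0.  ] 0.012013437357929535
[0.6422 0.0612 0.1311] [-1.   0.9  2.9] [-0.06  0.13 -0.02] 0.011509860062859086
15.3 [0.64218999 0.06128309 0.1311214 ] [-1.1957545  -0.03565699  4.17696366] [ 7.72860165e-01  6.34576360e-01  8.69767855e-05 -2.07620742e-05]
```

View pics/fs.png

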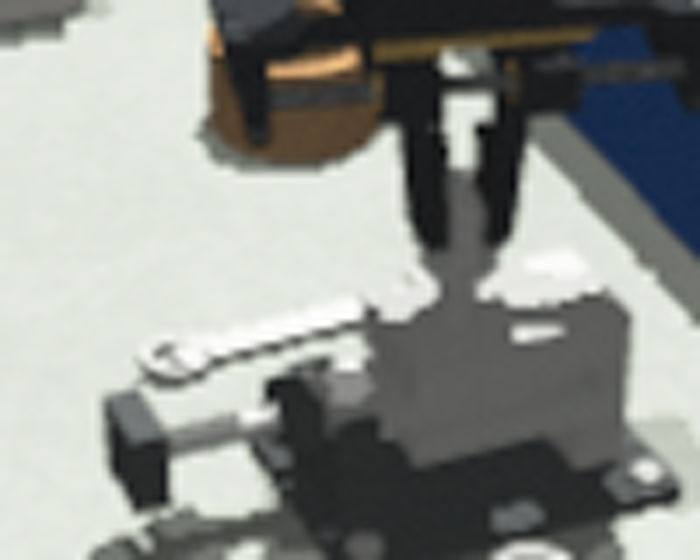

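Emit:
send_rows([
  [0, [-0.5, 0, -1.5], [0, 0, 0]],
  [0, [-1, 0, -3], [0, 0, 0]],
  [0, [-1, 0, -4], [0, 0, 0]],
], newtons=30)

```text
clock: 15.65
tool_pos: [0.6419, 0.0611, 0.1274]
ee_rot: [0.773, 0.634, 0.001, 0.0]
ft_force: [-1.3, -0.6, 5.0]
gripper_width: 0.0118
```

Emit:
send_rows([
  [0, [0, 0, -1.5], [0, 0, 0]],
  [0, [0, 0, -3], [0, 0, 0]],
  [0, [0, 0, -4.5], [0, 0, 0]],
  [0, [0, 0, -6], [0, 0, 0]],
])

```text
clock: 15.98
tool_pos: [0.6419, 0.0612, 0.1213]
ee_rot: [0.773, 0.635, 0.001, 0.0]
ft_force: [-1.1, -0.2, 5.7]
gripper_width: 0.0115
```

Emit:
send_rows([
  [0, [0, 0, -1.5], [0, 0, 0]],
  [0, [0, 0, -3], [0, 0, 0]],
  [0, [0, 0, -4.5], [0, 0, 0]],
  [0, [0, 0, -6], [0, 0, 0]],
])

```text
clock: 16.32
tool_pos: [0.6418, 0.0612, 0.1153]
ee_rot: [0.773, 0.635, 0.001, 0.0]
ft_force: [-1.2, -0.1, 5.9]
gripper_width: 0.0118
```

Emit:
send_rows([
  [0, [0, 0, -1.5], [0, 0, 0]],
  [0, [0, 0, -3], [0, 0, 0]],
  [0, [0, 0, -4.5], [0, 0, 0]],
  [0, [0, 0, -6], [0, 0, 0]],
])

```text
clock: 16.65
tool_pos: [0.6418, 0.0613, 0.1093]
ee_rot: [0.773, 0.635, 0.001, 0.0]
ft_force: [-0.8, 0.4, 5.2]
gripper_width: 0.0115
```

Emit:
send_rows([
  [0, [0, 0, -0.7], [0, 0, 0]],
  [0, [0, 0, -1.4], [0, 0, 0]],
])

```text
clock: 16.82
tool_pos: [0.6417, 0.0613, 0.1079]
ee_rot: [0.773, 0.635, 0.001, 0.0]
ft_force: [-1.6, -0.2, 6.4]
gripper_width: 0.0119
```

Emit:
send_rows([
  [0, [0, 0, -0.5], [0, 0, 0]],
  [0, [0, 0, -0.8], [0, 0, 0]],
])

```text
clock: 16.98
tool_pos: [0.6418, 0.0613, 0.1077]
ee_rot: [0.773, 0.635, 0.001, 0.0]
ft_force: [-3.2, -0.5, 12.7]
gripper_width: 0.0116
```

Emit:
send_rows([
  [0, [0, 0, -0.5], [0, 0, 0]],
  [0, [0, 0, -0.5], [0, 0, 0]],
])

```text
clock: 17.15
tool_pos: [0.6417, 0.0613, 0.1076]
ee_rot: [0.773, 0.635, 0.001, 0.0]
ft_force: [-3.5, -0.2, 12.3]
gripper_width: 0.0116
```

```bash
python3 lk.py g
```

```text
17.2 [0.64174138 0.06129961 0.10765161] [-2.99787068 -0.23384787 12.17362846] [7.72921899e-01 6.34500696e-01 6.02797336e-04 4.91455697e-04]
```

View pics/gs.png

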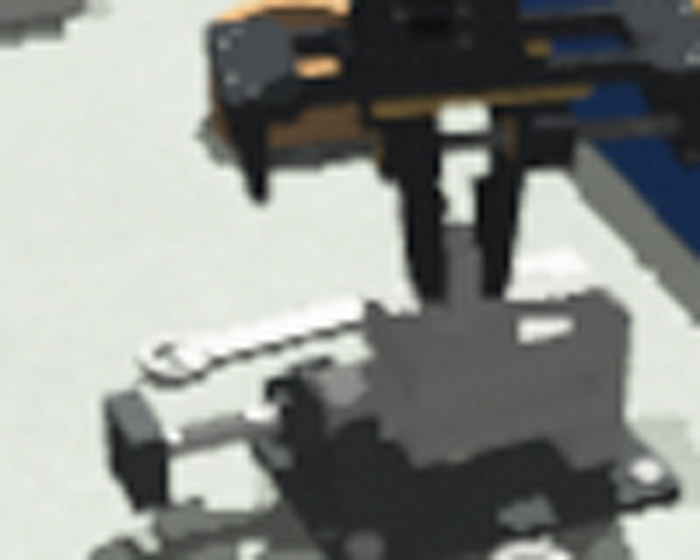

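A firm stop came at 23.5 mm of travel, where 24 was expected. Releasing and checking.

Emit:
send_rows([
  [30, [0, 0, 0.5], [0, 0, 0]],
  [30, [0, 0, 0.5], [0, 0, 0]],
  [30, [0, 0, 0.5], [0, 0, 0]],
])

```text
clock: 17.55
tool_pos: [0.6412, 0.0608, 0.1061]
ee_rot: [0.773, 0.634, -0.0, 0.0]
ft_force: [0.1, 0.1, -0.6]
gripper_width: 0.0291
```

Emit:
send_rows([
  [40, [0, 0, 10], [0, 0, 0]],
  [40, [0, 0, 40], [0, 0, 0]],
  [40, [-5, 0, 75], [0, 0, 0]],
  [40, [-35, 0, 110], [0, 0, 0]],
  [40, [-75, 0, 115], [0, 0, 0]],
])

```text
clock: 17.97
tool_pos: [0.5732, 0.0624, 0.2261]
ee_rot: [0.774, 0.634, 0.006, 0.003]
ft_force: [0.5, 0.6, 0.4]
gripper_width: 0.0399
```

Emit:
send_rows([
  [40, [-40, -10, 0], [0, 0, -0.1]],
  [40, [-80, -20, 0], [0, 0, -0.2]],
  [40, [-120, -30, 0], [0, 0, -0.3]],
  [40, [-130, -30, 0], [0, 0, -0.4]],
  [40, [-130, -30, 0], [0, 0, -0.4]],
])

```text
clock: 18.38
tool_pos: [0.4345, 0.03, 0.2218]
ee_rot: [0.884, 0.467, -0.002, 0.0]
ft_force: [0.0, 0.1, -0.1]
gripper_width: 0.0403
```

```bash
python3 lk.py k
python3 - <<'E'
from h import *
import pickle
d=pickle.load(open('i3.pkl','rb'))
for z in(.113,.083,.078): print(z,((proj(d['side'],[.6408,.0615,z])-[315,150]+.5)*12).round(1),((proj(d['top'],[.6408,.0615,z])-[275,145]+.5)*12).round(1))
a=lambda c,x,y:cv2.resize(d[c]["image"][y:y+33,x:x+33,::-1],None,fx=12,fy=12,interpolation=cv2.INTER_CUBIC)
cv2.imwrite("pics/k2.png",np.hstack([a("side",315,150),a("top",275,145)]))
E
```

```text
18.4333 [0.43782944 0.03097595 0.22192371] [ 1.1946509   0.99931884 -0.91777688] [8.83083825e-01 4.69214914e-01 2.61844416e-04 5.03746854e-04]
0.113 [182.1 173.7] [237.4 237.6]
0.083 [179.3 285.2] [251.4 256. ]
0.078 [178.9 303.4] [253.6 259. ]
```

View pics/ks.png

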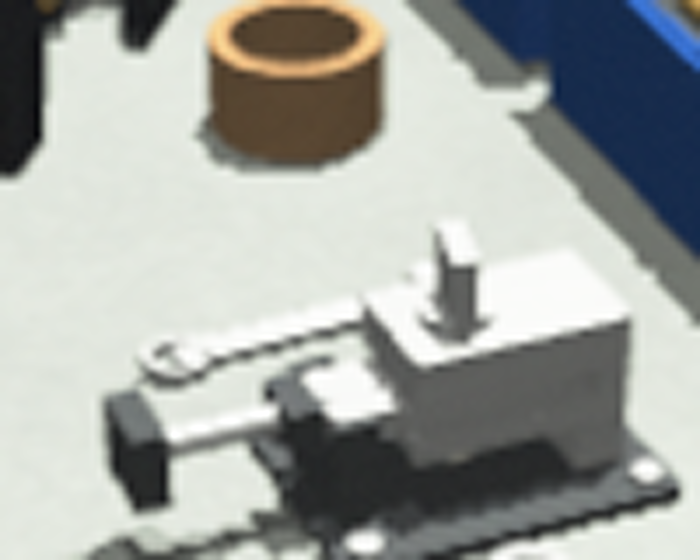

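View pics/k2.png

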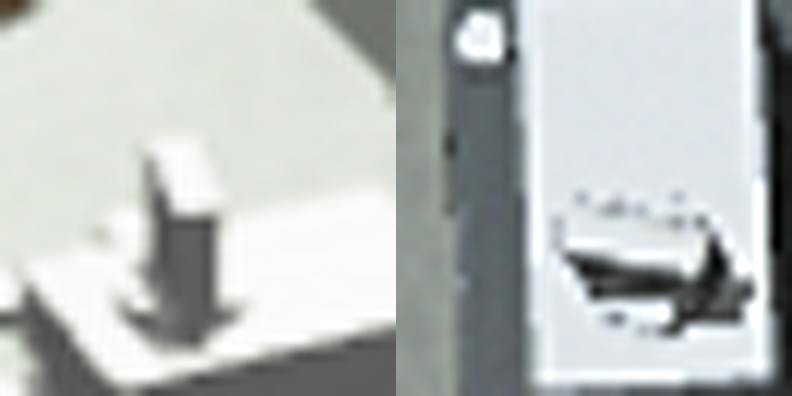

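Emit:
send_rows([
  [40, [0, 0, 0], [0, 0, 0]],
  [40, [0, 0, 0], [0, 0, 0]],
  [40, [0, 0, 0], [0, 0, 0]],
])

```text
clock: 18.78
tool_pos: [0.4392, 0.0314, 0.221]
ee_rot: [0.883, 0.469, 0.0, -0.0]
ft_force: [0.2, -0.2, 0.6]
gripper_width: 0.0397
```

```bash
python3 -c "
from h import *
print(robot.sign_off())"
```

```text
the job is handed in; nothing more can be done
None
```

The pin is home in the yoke, released and upright, and I handed the job in at about 18.8 s. No verdict came back.

- **What I did:** I took the steel paddle-head pin from the rack and stood it in the upper ear. I then slid the link along with about 3–4 N until the pin dropped through the eye on to the cup. Finally I regrasped the paddle and pressed the pin down at about 6 N, stopping when the flange met the ear at about 12–13 N.
- **Last checks:** The side camera shows the paddle top within about 1 mm of its computed home height, with the pin upright and on the axis. The final press travelled 23.5 mm against the expected 24. The gripper is clear, with no contact force.
- **Disagreements:** The two cameras' first estimates of the pin and hole differed by about 4 mm in x. After I refined the hole position they agreed to about 2 mm. I relied on the side camera, which matched the fingertips, because the arm hid the yoke from the top view during insertion and pressing. The pin leaned slightly while standing on the cup, and gripping it straightened it.

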